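# Set the transport lock of a music-box plinth

## Task

Set the transport lock on the black music-box plinth so that it can be shipped: slide the upright brass grip along its slot, feeling sideways for the hidden gap that lets it shift across to the other lane (the one nearer the comb and pinned cylinder), then slide it in that lane fully home against the end stop at the round brass plate, and let go. Leave everything else on the bench where it is.

Things in the scene. Friction and masses are not known exactly. Their poses are not given: they have to be found in the camera images.
- plinth: Lacquered black plinth, 180 x 240 x 55 mm (x, y, z), screwed down and immovable. Origin: centre of its underside; z up; flat top at z = 55 mm. A brass music movement (pinned cylinder, steel comb) stands on it at x = 21 to 79 mm, y = -47 to 103 mm, up to 35 mm above the top.
- slot_mid (a point): Middle of the lock's slot in the plinth's top, at plinth x = -27, y = 0, z = 55 mm. Slot 40 mm in x, 104 mm in y, with a brass bezel 2 mm high, closed by black rubber lips. Out of sight below, a fixed rib along y parts the slot into two lanes: the starting lane at -x, the locking lane at +x, nearer the comb. The grip can cross only at the rib's single gap.
- lock_end (a point): Top centre of the flat round brass plate, 3 mm high, radius 20 mm, that marks the lock end of the slot (plinth x = -27, y = 83 mm).
- grip_top (a point): Middle of the top face of the upright brass grip, a block 34 mm in x, 16 mm in y (plinth axes), from 4 to 38 mm above the plinth's top; this point is 93 mm above the bench. It neither turns nor lifts. In the plinth frame: x = -35 mm + shift, y = -40 mm + run. Pinch it across its 16 mm from above. It slides with 1 to 3 N in any free direction.
- run (a joint): Travel of the grip along the slot, m, along the plinth's +y towards the round brass plate: 0 to 0.080, the end stop, in both lanes; only the end of the locking lane is locked. It starts between 0 and 0.012 and stays where it is left.
- shift (a joint): Travel of the grip across the slot, m, along the plinth's +x: 0 = starting lane, 0.016 = locking lane. A pin 8 mm in diameter under the grip crosses only through the rib's gap, 14 mm wide with rounded corners; its middle lies elsewhere every time, between run = 0.024 and 0.060. Within 3 mm of that middle the grip crosses freely; elsewhere it stops hard after 0 to 3 mm.
- gear_small: Bystander: nickel gear wheel, 36 mm across, 11 mm high, lying on the plinth's top at its -y, +x corner.
- gear_large: Bystander: nickel gear wheel, 60 mm across, 12 mm high, lying on the bench.
- canister: Bystander: upright brass canister with knurled screw lid, 68 mm across, 93 mm high.
- screwdriver: Bystander: horn-handled screwdriver, 170 mm long, lying on the bench.
- cork_block: Bystander: cork block 60 x 90 x 30 mm.
- oil_bottle: Bystander: small amber oil bottle, 36 mm across, 75 mm high.
- screw_tray: Bystander: wooden screw tray, 90 x 120 x 22 mm, three compartments.

How it is judged:
By the outcome, as a careful person would: the job done as asked, in the order asked, and still so for the second after the job is handed in, with the robot touching nothing.
It also fails if it takes over 45 s, if anything falls off the work surface, if the arm or the gripper's body presses on something with over 40 N, if the wrist force passes 120 N, or if a joint passes its speed limit or range.

## Robot

A 7-joint arm with a two-finger parallel gripper is mounted at the origin on the work surface. World frame = base frame: x ahead of the robot, y to its left, z up, the work surface at z = 0. Lengths are in mm, angles in degrees, forces in N, time in s.
With the tool pointing down it reaches from about 425 to 1025 mm from the base axis. Payload 3.6 kg.
Tool frame: the origin (TCP) lies at the very end of the fingers, on their centre line; the grasp point (between the pads) lies 19 mm behind it; z points along the fingers, y is the direction in which the jaws open and shut (so a half turn about z gives the same grasp; the last joint's range is limited). The gripper opens to 85 mm and grips with 20 to 120 N. Pads are 22 mm wide; open, the fingers measure 114 mm over their backs; the gripper's body (76 mm by 85 mm) begins 54 mm behind the grasp point. The pads swing forward as they close: fully open they stand 13 mm farther back than shut.
Start: joints at [60.304, 33.873, 2.773, 92.16, -1.908, 54.013, -1.931], TCP at [298.802, -660.566, 209.102] pointing down, gripper open.
Joint ranges: [-153.93, 153.93], [-27.13, 128.08], [-72.61, 78.16], [10.71, 143.7], [-87.88, 267.88], [4.46, 118.87], [-176.78, 176.78]. Speed limits (degrees/s): [147.25, 147.25, 180, 180, 180, 180, 180].

## Interface

Orientations are given as [roll, pitch, yaw] about the fixed x, y, z axes, in that order (R = Rz(yaw) Ry(pitch) Rx(roll)).
In Python, from rig import ctrl gives the robot as it stands. The module is installed in compiled form; this text tells all that it offers.
- The arm moves only by the tool carry_out, never from a script. Its argument "targets" is a list of rows, each a list of 3 entries, a list of its own where there are three numbers: the shift along the tool's x, y, z in cm, then the turn, a rotation vector about the tool's x, y, z in degrees, then the opening, from 0 (shut) to 1 (fully open). In form: [[[dx, dy, dz], [ax, ay, az], claw], ...]. A call has 1 to 10 rows; each row shifts and turns the pose as measured when the row begins, along the tool's axes as they then stand; what a row does not reach is not made up. A row lasts 1/8 s, in which the tool goes at most 62.5 mm and 10.7 degrees, less where a joint would pass 70% of its speed; a pose out of reach is approached as far as the arm can. A call is refused whole if a number of a shift passes 6.25 or a number of a turn 10.7, either way. A call with a gripper value outside its range is refused whole. The fingers move at their own pace and stop on an object; "force" is the grip in N (left out, the last holds). Time passes only in rows, so rows that do not move let the fingers close. It gives the time, the measured TCP pose, the force and the opening at its end, in the units of the state.
- ctrl.observe(): the state, without advancing time (a new reading comes with each control period).
- ctrl.camera(name): name is "scene" or "top" or "wrist"; returns a dict with "img" (480x640x3 uint8, red, green, blue), "range_z" (480x640 float32, mm along the optical axis (not along the pixel's ray), 0 where there is no reading), "fx", "fy", "cx", "cy" (pixels), "k1" (the pictures are not rectified: a ray, as slopes to the right and down, at radius r is drawn at 1 + k1 r^2 times it, then the intrinsics apply), "world_from_camera" (4x4, takes a point from camera to world coordinates). Camera axes: x right, y up, looking along -z (the intrinsics and any distortion apply to the point x, -y, -z); pixel columns grow to the right and rows downward; lengths in mm; the calibration is good to about 2 mm. A picture is of the moment at which its call begins.
- ctrl.hand_in(): hands the job in, once; it reports no verdict.
The state is a dict: "clock": time; "q": joint angles; "joint_vel": joint speeds; "joint_torque": joint torques, N m; "tool_pos": TCP position; "eef_rot": TCP orientation; "force": force on the tool from outside, world axes, zero at the start; "ft_torque": the same for the moment, N m; "finger_gap": finger opening in mm.
Only numpy, scipy, OpenCV 4.12 (cv2) and the standard library are available. Lean on these libraries where they do the work, as an engineer would, in place of code of your own. Each camera call takes 0.05 s, during which the arm holds its last target.

## Working session

There is one attempt and no reset: what is moved stays moved. The work goes in short steps, Python scripts to look and compute and a tool call to move; the robot and the scene stay as the last step left them, time stands still between calls to the robot, and variables do not carry over. Pictures are saved under pics/ and viewed, and the job is handed in when it is done.

Besides the shell and the picture viewer there is one more tool, called after "Request:" as a command line: name --argument value ..., lists and objects as JSON in quotes. carry_out: Moves the arm, as the interface text tells. Its arguments: {"type":"object","properties":{"targets":{"type":"array","items":{"type":"array"}},"force":{"type":"number"}},"required":["targets"]}

```bash
mkdir -p pics; python3 - <<'E'
from rig import ctrl
import cv2
s=ctrl.observe();print({k:s[k] for k in s})
for n in ("scene","top","wrist"):
    c=ctrl.camera(n);cv2.imwrite(f"pics/{n}0.png",c["img"][:,:,::-1]);print(n,c["fx"],c["cx"],c["cy"],c["k1"],c["world_from_camera"].round(3).tolist())
E
```

```text
{'clock': 0.0, 'q': array([60.30377008, 33.92519463,  2.7680353 , 92.23867113, -1.90905054,
       54.01124846, -1.93143073]), 'joint_vel': array([-0.0094395 ,  0.13393349, -0.00036099,  0.03177491,  0.05137385,
       -0.0865681 ,  0.11669897]), 'joint_torque': array([ 3.19020392e-04, -5.48688304e+01,  1.54690873e+00, -1.98125374e+01,
        9.38508165e-03,  8.77075101e-03, -1.36053933e-05]), 'tool_pos': array([ 298.43057183, -659.74972452,  207.93320008]), 'eef_rot': array([-1.79871205e+02,  6.75276036e-03,  2.43418681e+01]), 'force': array([-0.0359761 ,  1.17588804,  0.17358142]), 'ft_torque': array([ 0.00871987, -0.00277319, -0.03028256]), 'finger_gap': 85.0039675875621}
scene 575.2862394716176 316.05313695971 248.24171961033247 -0.018233546399012555 [[-0.171, -0.733, 0.659, 1351.243], [0.985, -0.129, 0.113, 121.113], [0.002, 0.668, 0.744, 956.93], [0.0, 0.0, 0.0, 1.0]]
top 512.7981090168846 327.4266373594705 242.61262909906736 0.04469696114175187 [[-0.006, 0.989, -0.147, 372.055], [-1.0, -0.006, 0.005, -17.133], [0.004, 0.147, 0.989, 1369.745], [0.0, 0.0, 0.0, 1.0]]
wrist 350.5046544866504 319.97472629333294 237.78564627019279 0.023173391249921734 [[0.412, 0.864, 0.289, 373.317], [-0.911, 0.392, 0.129, -627.077], [-0.002, -0.317, 0.949, 372.598], [0.0, 0.0, 0.0, 1.0]]
```

View pics/scene0.png

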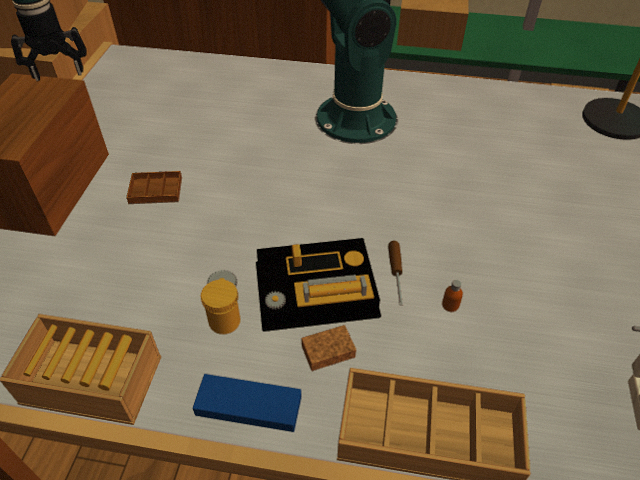

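View pics/top0.png

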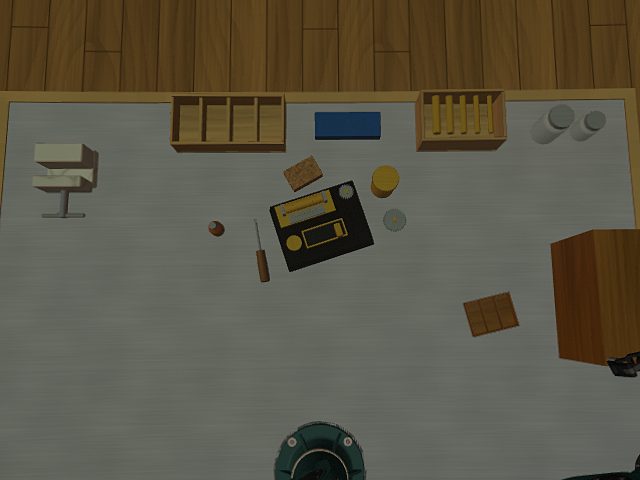

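```bash
cat > h.py <<'E'
from rig import ctrl
import cv2, numpy as np
def cast(c,u,v,z):
    d=c["img"] is not None
    x=(u-c["cx"])/c["fx"];y=(v-c["cy"])/c["fy"]
    K=np.eye(3);xx,yy=x,y
    for _ in range(10):
        f=1+c["k1"]*(xx*xx+yy*yy);xx,yy=x/f,y/f
    T=c["world_from_camera"];r=T[:3,:3]@np.array([xx,-yy,-1]);o=T[:3,3]
    return o+r*(z-o[2])/r[2]
def proj(c,p):
    T=c["world_from_camera"];q=T[:3,:3].T@(np.array(p)-T[:3,3])
    x,y=q[0]/-q[2],-q[1]/-q[2];f=1+c["k1"]*(x*x+y*y)
    return x*f*c["fx"]+c["cx"],y*f*c["fy"]+c["cy"]
E
python3 - <<'E'
from h import *
for n,(u0,v0,u1,v1) in dict(top=(255,170,385,280),scene=(240,225,400,345)).items():
    c=ctrl.camera(n);im=c["img"]
    cv2.imwrite(f"pics/{n}1.png",cv2.resize(im[v0:v1,u0:u1,::-1],None,fx=5,fy=5,interpolation=cv2.INTER_CUBIC))
    hsv=cv2.cvtColor(im,cv2.COLOR_RGB2HSV)
    m=cv2.inRange(hsv,(15,120,90),(35,255,255));
    w=np.zeros_like(m);w[v0:v1,u0:u1]=1;m*=w
    k,l,st,ce=cv2.connectedComponentsWithStats(m)
    for i in range(1,k):
        if st[i,4]>25: print(n,ce[i].round(1),st[i],cast(c,*ce[i],58).round(1))
    b=cv2.inRange(hsv,(0,0,0),(180,255,40))*w
    b=cv2.morphologyEx(b,cv2.MORPH_CLOSE,np.ones((5,5),np.uint8))
    cs,_=cv2.findContours(b,cv2.RETR_EXTERNAL,cv2.CHAIN_APPROX_NONE);k=max(cs,key=cv2.contourArea)
    print(cv2.boxPoints(cv2.minAreaRect(k)))
E
```

```text
top [292.7 174.7] [290 170   6  10  26] [748.9  66.4  58. ]
top [299.4 179.7] [289 171  23  18 107] [735.2  48.6  58. ]
top [317.3 173.1] [313 170   9   8  32] [752.9   1.3  58. ]
top [378.3 179.6] [371 170  14  22 239] [ 734.1 -159.1   58. ]
top [328.4 202.5] [323 190  13  23 151] [673.3 -27.3  58. ]
top [302.6 202. ] [283 192  40  21 321] [675.   40.1  58. ]
top [282.  217.2] [275 206  16  22 161] [634.8  93.7  58. ]
top [329.5 230.7] [302 218  46  30 193] [598.4 -29.6  58. ]
top [293.7 242.5] [287 236  15  14 172] [568.1  63.1  58. ]
[[267.80002 207.40002]
 [352.4     179.20001]
 [373.80002 243.4    ]
 [289.20004 271.6    ]]
scene [308.  260.1] [286 244  57  31 422] [590.3 -26.1  58. ]
scene [353.5 258. ] [344 251  20  15 237] [568.3  65.6  58. ]
scene [332.9 292. ] [ 294  275   80   32 1466] [663.2  37.   58. ]
scene [274.8 298.2] [272 295   7   7  33] [697.9 -72.2  58. ]
scene [330.4 336.7] [303 325  50  20 298] [767.   48.2  58. ]
[[253.1585  249.42685]
 [372.02435 236.21951]
 [381.0609  317.5488 ]
 [262.19507 330.75613]]
```

View pics/top1.png

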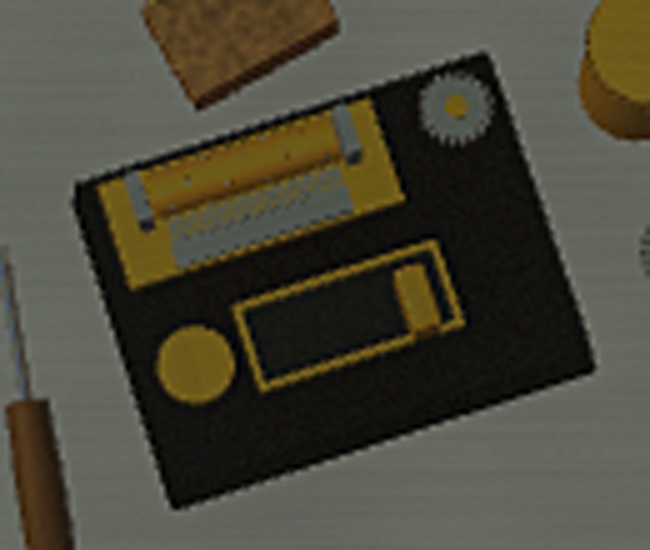

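View pics/scene1.png

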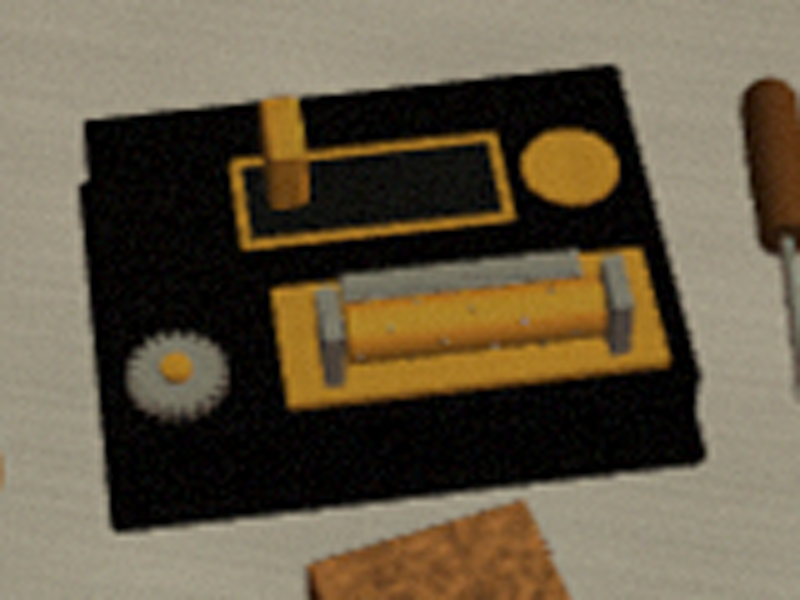

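```bash
python3 - <<'E'
from h import *
def off(p,o): return p[0]/5+o[0]-.4,p[1]/5+o[1]-.4
# plinth-frame points
P={'pl':(-27,83,58),'b++':(-4,55,57),'b-+':(-50,55,57),'b+-':(-4,-55,57),'b--':(-50,-55,57),'c++':(90,120,55),'c+-':(90,-120,55),'c--':(-90,-120,55),'c-+':(-90,120,55)}
top={'pl':(195,365),'b++':(234,305),'b-+':(262,391),'b+-':(436,240),'b--':(464,325),'c++':(77,185),'c+-':(488,53),'c--':(595,370),'c-+':(175,508)}
sc={'pl':(570,166),'b--':(232,158),'b+-':(242,248),'b-+':(497,132),'b++':(516,220),'c--':(86,122),'c-+':(616,66),'c++':(696,372)}
grip={'top':(410,299),'scene':(284,128)}
for n,D,o in(('top',top,(255,170)),('scene',sc,(240,225))):
    c=ctrl.camera(n);A=[];B=[]
    for k,p in D.items():
        A.append(P[k][:2]);B.append(cast(c,*off(p,o),P[k][2])[:2])
    A=np.array(A,float);B=np.array(B);a=A-A.mean(0);b=B-B.mean(0)
    th=np.arctan2((a[:,0]*b[:,1]-a[:,1]*b[:,0]).sum(),(a*b).sum())
    R=np.array([[np.cos(th),-np.sin(th)],[np.sin(th),np.cos(th)]]);t=B.mean(0)-R@A.mean(0)
    sc_=np.sqrt((b**2).sum()/(a**2).sum())
    print(n,np.degrees(th),t,sc_);print(list(D),(B-A@R.T-t).round(1).tolist())
    # project slot-start grip for check
    g=cast(c,*off(grip[n],o),93)[:2];print('grip',g,'plinth',R.T@(g-t))
E
```

```text
top 17.65114184880928 [616.98702237  -8.4239996 ] 0.9686954541669642
['pl', 'b++', 'b-+', 'b+-', 'b--', 'c++', 'c+-', 'c--', 'c-+'] [[1.8, 0.9], [2.9, 0.5], [1.5, -0.0], [3.3, 0.1], [2.2, -0.0], [-2.5, -7.7], [-5.3, 5.0], [-3.1, 6.3], [-0.8, -5.1]]
grip [595.72418885 -47.27947452] plinth [-32.04356743 -30.57884574]
scene 18.127401593862903 [620.31610647  -5.27459029] 0.9540988607855593
['pl', 'b--', 'b+-', 'b-+', 'b++', 'c--', 'c-+', 'c++'] [[-1.0, 0.5], [-3.0, -0.2], [-0.1, -0.6], [-2.2, 1.6], [0.3, 1.9], [4.0, 8.9], [8.0, -3.1], [-6.0, -9.1]]
grip [598.14026046 -48.18215094] plinth [-34.42506443 -33.8783389 ]
```

```bash
python3 - <<'E'
from h import *
c=ctrl.camera("top");z=c["range_z"]
v,u=np.mgrid[0:480:4,0:640:4]
T=c["world_from_camera"]
x=(u-c["cx"])/c["fx"];y=(v-c["cy"])/c["fy"];r=x*x+y*y;f=1+c["k1"]*r;f=1+c["k1"]*r/f**2
d=z[::4,::4];p=np.stack([x/f*d,-y/f*d,-d],-1)@T[:3,:3].T+T[:3,3]
p=p[(d>0)]
m=(p[:,2]>25)&(p[:,0]>150)&(p[:,0]<1000)
H={}
for a in p[m]:
    k=(int(a[0]//60*60),int(a[1]//60*60));H[k]=max(H.get(k,0),int(a[2]))
for X in range(900,90,-60):print(X,[f"{Y}:{H.get((X,Y))}" for Y in range(240,-840,-60) if (X,Y) in H])
cv2.imwrite("pics/w.png",ctrl.camera("wrist")["img"][:,:,::-1])
E
```

```text
900 ['180:64', '120:65', '60:71', '0:33', '-60:35', '-120:34', '-180:35', '-300:92', '-360:102', '-420:96', '-480:92', '-540:95', '-600:93', '-660:123', '-720:86', '-780:87']
840 ['180:62', '120:62', '60:70', '0:30', '-60:32', '-120:37', '-180:34', '-300:91', '-360:96', '-420:96', '-480:92', '-540:94', '-600:124', '-660:125', '-720:94', '-780:93']
780 ['240:77', '180:69', '120:72', '60:70', '0:34', '-300:92', '-360:90', '-420:89', '-480:89', '-540:79']
720 ['60:33', '0:36', '-60:54', '-120:65', '-180:98', '-240:98']
660 ['120:54', '60:90', '0:93', '-60:91', '-120:68', '-180:97', '-240:94']
600 ['240:79', '120:54', '60:85', '0:88', '-60:94', '-120:61', '-180:57']
540 ['240:50', '60:65', '0:62', '-60:92', '-120:62', '-180:60', '-660:224', '-720:224']
480 ['120:28', '60:56', '0:60', '-60:54', '-660:224', '-720:226']
420 ['-660:224', '-720:225']
360 ['-660:223', '-720:224']
300 ['-660:317', '-720:224']
240 ['-600:344', '-660:349', '-720:218']
180 ['-300:747', '-360:809', '-420:748']
120 []
```

View pics/w.png

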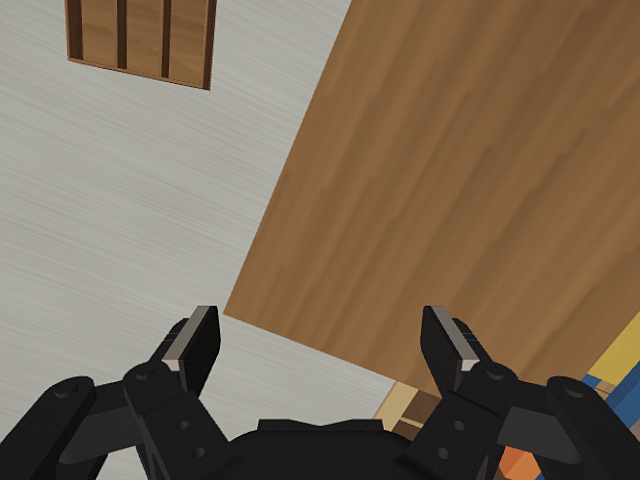

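Request:
carry_out --targets '[[[0,0,-4],[0,0,0],1],[[0,0,-6],[0,0,0],1],[[0,-2,-4],[0,0,0],1],[[4,-4,0],[0,0,0],1],[[4,-4,0],[0,0,0],1],[[4,-4,0],[0,0,0],1],[[4,-4,0],[0,0,0],1],[[4,-4,0],[0,0,0],1]]'

```text
clock: 1.45
tool_pos: [390.7, -375.8, 353.7]
eef_rot: [179.7, 0.0, 23.7]
force: [1.2, 0.1, 0.5]
finger_gap: 85.5
```

Request:
carry_out --targets '[[[4.7,-3.3,0],[0,0,1],1],[[4.7,-3.3,0],[0,0,1],1],[[4.7,-3.3,0],[0,0,1],1],[[4.7,-3.3,1],[0,0,1],1],[[4.7,-3.3,3],[0,0,1],1],[[4.7,-3.3,3],[0,0,1],1],[[2,-1.5,3],[0,0,0],1],[[0,0,0],[0,0,0],1]]'

```text
clock: 2.45
tool_pos: [601.5, -59.7, 257.6]
eef_rot: [179.5, -0.5, 17.9]
force: [-0.6, -1.0, 0.7]
finger_gap: 85.6
```

```bash
python3 - <<'E'
from h import *
s=ctrl.observe();print(s["tool_pos"],s["eef_rot"],s["force"])
c=ctrl.camera("wrist");cv2.imwrite("pics/w2.png",c["img"][:,:,::-1]);np.save("/tmp/wfc.npy",c["world_from_camera"])
for p in [(597,-47,93),(568,64,58)]: print(proj(c,p))
E
```

```text
[601.53181923 -59.6656473  257.56237924] [179.47387134  -0.54506183  17.92200009] [-0.55827293 -0.99753668  0.6891508 ]
(np.float64(303.911244910619), np.float64(212.15737460501924))
(np.float64(195.7284587009884), np.float64(198.26965844383506))
```

View pics/w2.png

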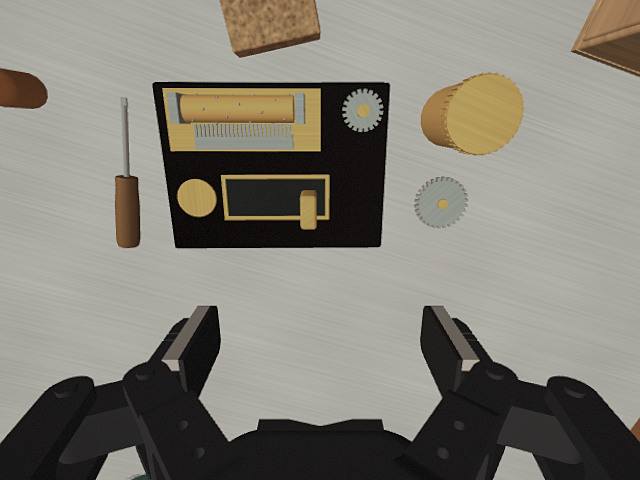

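```bash
python3 - <<'E'
from h import *
c=ctrl.camera("wrist");im=c["img"]
cv2.imwrite("pics/w3.png",cv2.resize(im[160:260,160:340,::-1],None,fx=4.4,fy=4.4,interpolation=cv2.INTER_CUBIC))
P={'b++':(222,175),'b+-':(329,175),'b--':(329.5,219.5),'b-+':(223.5,220)}
for k,p in P.items():print(k,cast(c,*p,57).round(1))
hsv=cv2.cvtColor(im,cv2.COLOR_RGB2HSV);m=cv2.inRange(hsv,(12,80,90),(35,255,255))
k,l,st,ce=cv2.connectedComponentsWithStats(m)
for i in range(1,k):
  if st[i,4]>60 and 160<ce[i][0]<340: print(ce[i],st[i],cast(c,*ce[i],58).round(1))
E
```

```text
b++ [601.   42.4  57. ]
b+- [634.9 -63.3  57. ]
b-- [589.6 -78.8  57. ]
b-+ [554.4  30.1  57. ]
[265.96499757  21.9550316 ] [ 218    0  100   54 4114] [748.4  34.7  58. ]
[242.99345822 114.97026464] [ 161   89  158   63 6726] [664.7  35.6  58. ]
[282.99426785 200.0328296 ] [ 219  175  109   55 1919] [595.2 -25.   58. ]
[195.06190886 198.0171969 ] [ 176  179   39   39 1163] [569.1  63.6  58. ]
```

View pics/w3.png

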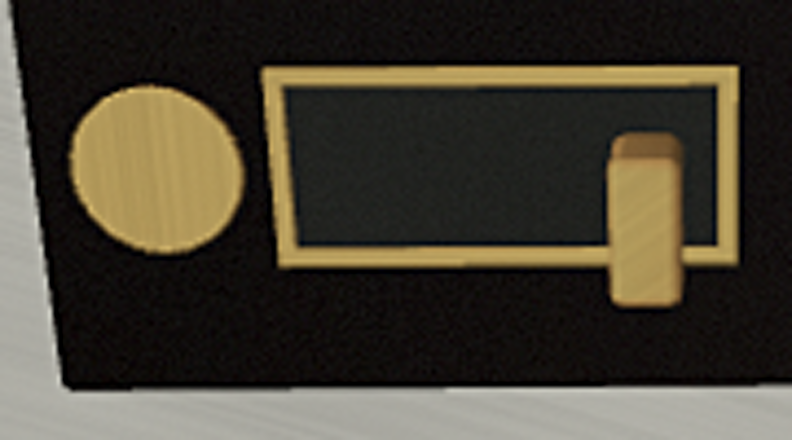

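```bash
cat >> h.py <<'E'
th=np.radians(17.9);R=np.array([[np.cos(th),-np.sin(th)],[np.sin(th),np.cos(th)]])
SM=np.array([595.3,-17.0])
def pl(w): return R.T@(np.asarray(w)[:2]-SM)+[-27,0]
def wd(p): return R@(np.asarray(p)-[-27,0])+SM
E
python3 - <<'E'
from h import *
c=ctrl.camera("wrist");g=cast(c,306.2,212,93);print(g,pl(g))
s=ctrl.observe();p=s["tool_pos"];print(p,s["eef_rot"],R.T@(g[:2]-p[:2]))
E
```

```text
[598.84725513 -52.49623784  93.        ] [-34.53445548 -34.86829362]
[602.48863648 -63.84546531 261.03183883] [179.23867561  -0.82396483  17.57608282] [ 0.02314206 11.91906401]
```

Request:
carry_out --targets '[[[0,-1,3],[0,0,0],1],[[0,0,4],[0,0,0],1],[[0,0,4],[0,0,0],1],[[0,0,2],[0,0,0],1],[[0,0,0],[0,0,0],1],[[0,0,0],[0,0,0],1]]' --force 30

```text
clock: 3.35
tool_pos: [607.4, -69.7, 139.9]
eef_rot: [178.5, -1.8, 16.5]
force: [-0.1, 0.5, 0.4]
finger_gap: 85.5
```

```bash
python3 - <<'E'
from h import *
s=ctrl.observe();p=s["tool_pos"];print(p,s["eef_rot"],s["force"],s["joint_vel"].round(1),pl(p))
c=ctrl.camera("wrist");cv2.imwrite("pics/w4.png",c["img"][:,:,::-1])
E
```

```text
[607.39317702 -69.66433582 139.85618371] [178.45254649  -1.79279241  16.50784141] [-0.07239756  0.52169275  0.40616197] [ 0.7 -0.6  0.3 -0.1  0.2  0.4  0. ] [-31.67893256 -53.83200524]
```

View pics/w4.png

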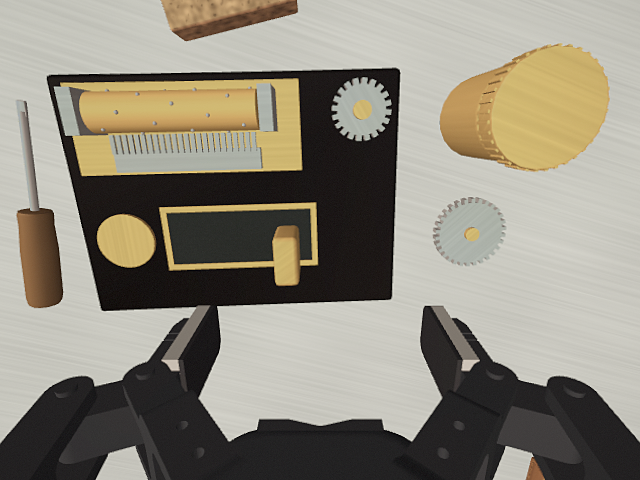

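```bash
cat >> h.py <<'E'
from scipy.spatial.transform import Rotation as Ro
def need(x,y,z,yaw=17.9):
    "plinth x,y, world z target -> tool-frame shift cm, rotvec deg"
    s=ctrl.observe();A=Ro.from_euler('xyz',s["eef_rot"],degrees=True)
    B=Ro.from_euler('xyz',[180,0,yaw],degrees=True)
    w=wd([x,y]);d=np.array([w[0],w[1],z])-s["tool_pos"]
    print('t',s["clock"],'tool',s["tool_pos"].round(1),'pl',pl(s["tool_pos"]).round(1),'rot',s["eef_rot"].round(1),'F',s["force"].round(1),'Fpl',(R.T@s["force"][:2]).round(1),'gap',s["finger_gap"].round(1))
    print('shift cm',(A.inv().apply(d)/10).round(2),'turn',(A.inv()*B).as_rotvec(degrees=True).round(1))
E
python3 -c "
from h import *
need(-34.5,-34,72)
c=ctrl.camera('wrist');g=cast(c,287,257,93);print(g,pl(g))"
```

```text
Traceback (most recent call last):
  File "h.py", line 25, in need
    print('t',s["clock"],'tool',s["tool_pos"].round(1),'pl',pl(s["tool_pos"]).round(1),'rot',s["eef_rot"].round(1),'F',s["force"].round(1),'Fpl',(R.T@s["force"][:2]).round(1),'gap',s["finger_gap"].round(1))
                                                                                                                                                                                     ^^^^^^^^^^^^^^^^^^^^^
AttributeError: 'float' object has no attribute 'round'
```

```bash
sed -i "s/s\[\"finger_gap\"\].round(1)/round(s['finger_gap'],1)/" h.py
python3 -c "
from h import *
need(-34.5,-34,72)
c=ctrl.camera('wrist');g=cast(c,287,257,93);print(g,pl(g))"
```

```text
t 3.4 tool [607.5 -69.7 139.9] pl [-31.6 -53.9] rot [178.4  -1.8  16.5] F [-0.1 -0.3 -0.1] Fpl [-0.2 -0.3] gap 85.6
shift cm [-0.55 -2.17  6.72] turn [ 1.6 -1.8 -1.4]
[601.66329634 -51.1569469   93.        ] [-31.44308649 -34.45936077]
```

Request:
carry_out --targets '[[[-0.5,-2.2,0],[1.6,-1.8,-1.4],1],[[0,0,0],[0,0,0],1],[[0,0,0],[0,0,0],1]]'

```text
clock: 3.82
tool_pos: [598.4, -50.7, 142.4]
eef_rot: [179.9, -0.3, 17.8]
force: [-0.2, -1.1, 0.6]
finger_gap: 85.8
```

```bash
python3 -c "
from h import *
need(-34.5,-34,72)"
```

```text
t 3.825 tool [598.4 -50.7 142.4] pl [-34.4 -33. ] rot [179.9  -0.3  17.8] F [-0.2 -1.1  0.6] Fpl [-0.5 -1. ] gap 85.8
shift cm [-0.05  0.08  7.04] turn [ 0.1 -0.3 -0.1]
```

Request:
carry_out --targets '[[[0,0,2.5],[0,-0.3,0],1],[[0,0,2.5],[0,0,0],1],[[0,0,1.5],[0,0,0],1],[[0,0,0],[0,0,0],1]]'

```text
clock: 4.32
tool_pos: [601.4, -53.7, 77.8]
eef_rot: [179.6, -0.3, 17.7]
force: [0.1, 0.5, -0.2]
finger_gap: 85.4
```

```bash
python3 -c "
from h import *
need(-34.5,-34,71)
c=ctrl.camera('wrist');cv2.imwrite('pics/w5.png',c['img'][:,:,::-1])"
```

```text
t 4.325 tool [601.4 -53.7  77.8] pl [-32.5 -36.8] rot [179.6  -0.3  17.7] F [ 0.1  0.5 -0.2] Fpl [0.2 0.5] gap 85.4
shift cm [-0.2  -0.28  0.68] turn [ 0.4 -0.3 -0.2]
```

View pics/w5.png

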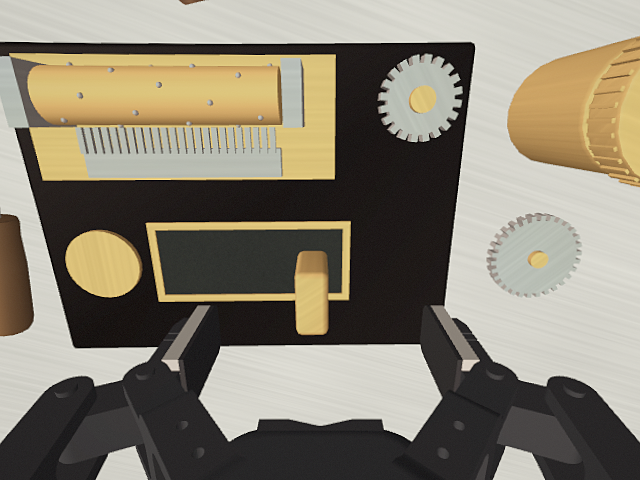

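Request:
carry_out --targets '[[[-0.2,-0.3,0.6],[0.4,-0.3,0],1],[[0,0,0],[0,0,0],0.5],[[0,0,0],[0,0,0],0.3]]'

```text
clock: 4.75
tool_pos: [600.5, -51.4, 74.0]
eef_rot: [180.0, -0.2, 17.7]
force: [1.0, 0.7, -0.3]
finger_gap: 51.3
```

```bash
python3 -c "
from h import *
need(-34.5,-34,71)
c=ctrl.camera('wrist');cv2.imwrite('pics/w6.png',c['img'][:,:,::-1])"
```

```text
t 4.75 tool [600.5 -51.4  74. ] pl [-32.6 -34.3] rot [180.   -0.2  17.7] F [ 1.   0.7 -0.3] Fpl [1.2 0.4] gap 51.3
shift cm [-0.19 -0.03  0.3 ] turn [ 0.  -0.2 -0.2]
```

View pics/w6.png

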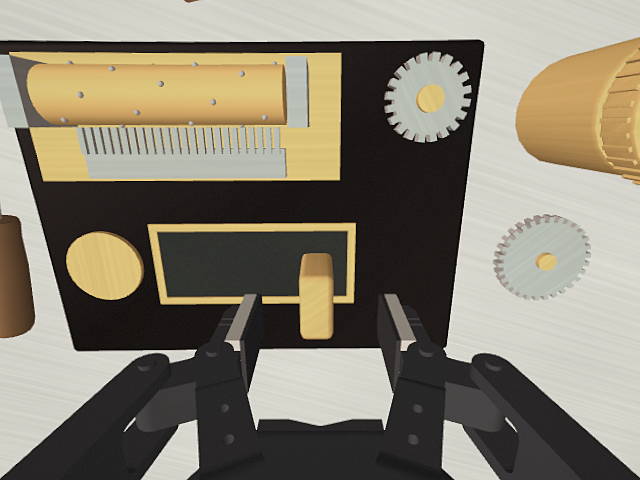

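Request:
carry_out --targets '[[[-0.1,0,0.2],[0,0,0],0.15],[[0,0,0],[0,0,0],0],[[0,0,0],[0,0,0],0],[[0,0,0],[0,0,0],0]]' --force 30

```text
clock: 5.3
tool_pos: [599.7, -51.7, 72.2]
eef_rot: [179.9, -0.3, 17.6]
force: [0.5, 0.3, -0.6]
finger_gap: 0.1
```

```bash
python3 -c "
from h import *
need(-34.5,-34,71)
c=ctrl.camera('wrist');cv2.imwrite('pics/w7.png',c['img'][:,:,::-1])"
```

```text
t 5.3 tool [599.7 -51.7  72.2] pl [-33.5 -34.4] rot [179.9  -0.3  17.6] F [ 0.5  0.3 -0.6] Fpl [0.5 0.1] gap 0.1
shift cm [-0.1  -0.04  0.12] turn [ 0.1 -0.3 -0.3]
```

View pics/w7.png

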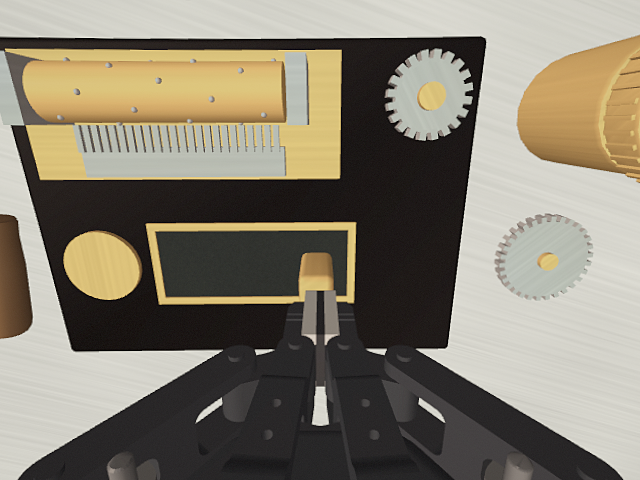

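```bash
python3 - <<'E'
from h import *
c=ctrl.camera('wrist');T=c["world_from_camera"];print(T.round(3).tolist(), proj(c,(599.7,-51.7,72.2)))
def p3(u,v):
    d=float(c["range_z"][v,u]);a=cast(c,u,v,0);o=T[:3,3];r=a-o;dep=-(T[:3,:3].T@r)[2];return (o+r*d/dep).round(1)
for uv in [(321,268),(310,268),(316,285),(312,300),(320,310),(313,310),(328,310),(305,325),(320,325),(250,260),(100,270),(320,210)]:
    print(uv,c["range_z"][uv[1],uv[0]],p3(*uv),pl(p3(*uv)).round(1))
for n,(a,b,e,f) in dict(top=(255,170,385,280),scene=(240,225,400,345)).items():
    i=ctrl.camera(n)["img"];cv2.imwrite(f"pics/{n}2.png",cv2.resize(i[b-60:f,a:e,::-1],None,fx=3.3,fy=3.3,interpolation=cv2.INTER_CUBIC))
E
```

```text
[[0.303, 0.905, 0.297, 676.992], [-0.953, 0.288, 0.095, -27.609], [0.001, -0.312, 0.95, 237.176], [0.0, 0.0, 0.0, 1.0]] (np.float64(318.82788457829764), np.float64(286.7093698640164))
(321, 268) 168.20601 [614.  -48.3  81.9] [-18.8 -35.5]
(310, 268) 165.6917 [613.4 -43.   84.2] [-17.8 -30.3]
(316, 285) 158.47249 [610.  -47.1  93.3] [-22.3 -33.2]
(312, 300) 145.05978 [609.6 -45.7 107.4] [-22.2 -31.7]
(320, 310) 137.96724 [610.3 -48.9 115. ] [-22.5 -35. ]
(313, 310) 137.28246 [609.8 -46.2 115.6] [-22.2 -32.2]
(328, 310) 137.95537 [611.2 -51.9 115. ] [-22.6 -38.1]
(305, 325) 127.142235 [608.9 -43.7 126.3] [-22.3 -29.6]
(320, 325) 127.72851 [610.3 -48.9 125.7] [-22.5 -35. ]
(250, 260) 196.21072 [595.5 -12.6  54.6] [-25.5   4.1]
(100, 270) 194.44334 [566.4  64.   57.9] [-29.6  86. ]
(320, 210) 186.73851 [634.9 -41.2  55.2] [  3.2 -35.2]
```

View pics/scene2.png

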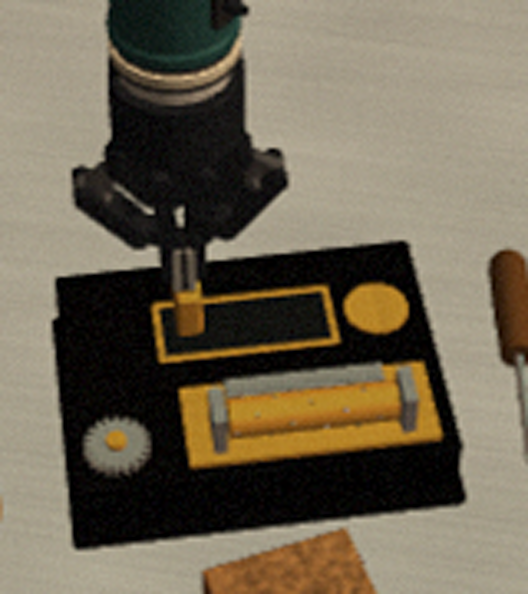

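View pics/top2.png

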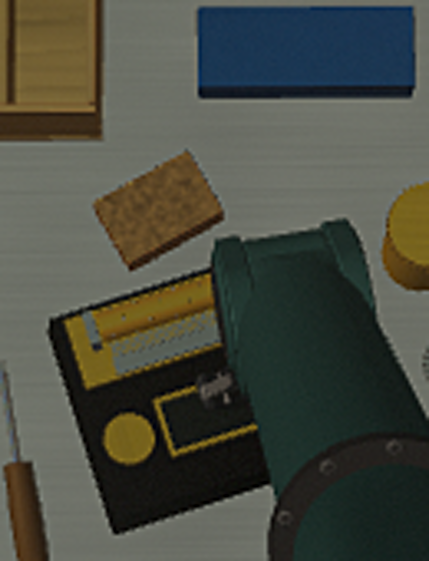

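```bash
python3 - <<'E'
from h import *
c=ctrl.camera('wrist');T=c["world_from_camera"]
def p3(u,v):
    d=float(c["range_z"][v,u]);a=cast(c,u,v,0);o=T[:3,3];r=a-o;dep=-(T[:3,:3].T@r)[2];return (o+r*d/dep).round(1)
for u in (304,310,316,322,330):
  print(u,[(v,float(p3(u,v)[2]),float(pl(p3(u,v))[0].round(1))) for v in range(274,345,4)])
i=c["img"];cv2.imwrite("pics/w8.png",cv2.resize(i[230:380,240:400,::-1],None,fx=4,fy=4,interpolation=cv2.INTER_CUBIC))
print(ctrl.observe()["tool_pos"],ctrl.observe()["finger_gap"])
E
```

```text
304 [(274, 90.2, -18.2), (278, 91.7, -19.6), (282, 92.7, -21.0), (286, 92.1, -23.3), (290, 92.2, -25.3), (294, 91.7, -27.6), (298, 106.0, -22.1), (302, 108.6, -22.5), (306, 112.4, -22.1), (310, 115.9, -22.0), (314, 118.7, -22.1), (318, 121.9, -22.0), (322, 124.7, -21.9), (326, 126.4, -22.6), (330, 129.4, -22.3), (334, 131.4, -22.5), (338, 135.5, -21.3), (342, 137.5, -21.6)]
310 [(274, 89.1, -18.7), (278, 91.6, -19.6), (282, 92.1, -21.4), (286, 92.4, -23.2), (290, 98.6, -22.1), (294, 102.2, -22.2), (298, 106.0, -22.0), (302, 108.6, -22.5), (306, 112.1, -22.4), (310, 115.5, -22.2), (314, 119.6, -21.6), (318, 121.1, -22.5), (322, 123.6, -22.6), (326, 126.0, -22.7), (330, 129.4, -22.2), (334, 131.0, -22.9), (338, 136.5, -20.7), (342, 138.7, -20.8)]
316 [(274, 89.5, -18.6), (278, 92.5, -19.2), (282, 92.9, -20.9), (286, 93.7, -22.6), (290, 98.1, -22.4), (294, 102.1, -22.2), (298, 106.2, -22.0), (302, 110.1, -21.7), (306, 112.4, -22.2), (310, 115.5, -22.3), (314, 117.7, -22.8), (318, 121.6, -22.2), (322, 124.3, -22.3), (326, 126.5, -22.5), (330, 129.1, -22.5), (334, 132.5, -21.9), (338, 131.9, -23.9), (342, 130.6, -26.4)]
322 [(274, 89.3, -18.6), (278, 92.1, -19.4), (282, 92.5, -21.2), (286, 93.2, -22.8), (290, 237.2, 47.5), (294, 102.1, -22.3), (298, 106.2, -22.0), (302, 108.6, -22.6), (306, 113.6, -21.5), (310, 115.5, -22.3), (314, 117.5, -22.9), (318, 121.9, -22.0), (322, 124.1, -22.4), (326, 125.9, -22.9), (330, 129.0, -22.6), (334, 131.7, -22.4), (338, 132.1, -23.7), (342, 130.6, -26.3)]
330 [(274, 88.5, -19.0), (278, 92.1, -19.4), (282, 91.6, -21.6), (286, 92.7, -23.1), (290, 98.3, -22.3), (294, 102.4, -22.1), (298, 104.9, -22.7), (302, 108.8, -22.4), (306, 112.1, -22.5), (310, 114.5, -22.9), (314, 118.8, -22.1), (318, 121.3, -22.4), (322, 124.3, -22.2), (326, 127.0, -22.1), (330, 129.9, -22.0), (334, 131.9, -22.3), (338, 135.7, -21.3), (342, 138.1, -21.2)]
[599.6696393  -51.71631233  72.2473047 ] 0.2957919177668403
```

View pics/w8.png

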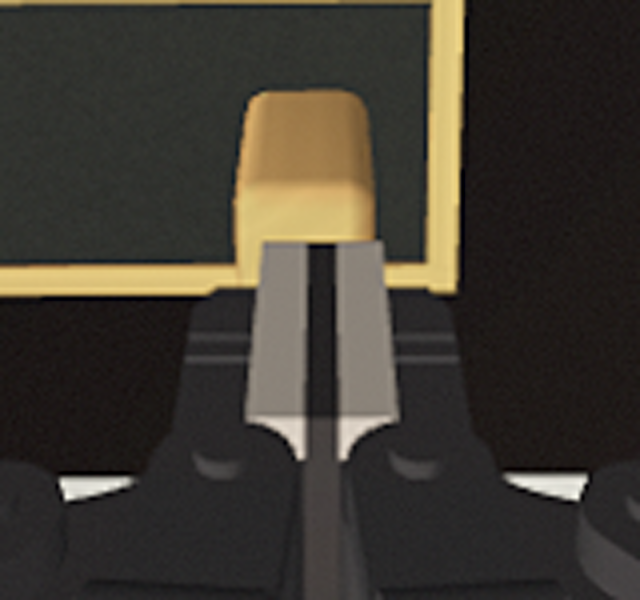

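Request:
carry_out --targets '[[[0,0,-0.2],[0,0,0],0.5],[[0,0,0],[0,0,0],0.5],[[0,0,0],[0,0,0],0.5]]'

```text
clock: 5.92
tool_pos: [599.7, -51.7, 74.4]
eef_rot: [179.9, -0.3, 17.7]
force: [-0.3, 0.2, -0.1]
finger_gap: 42.8
```

```bash
cat >> h.py <<'E'
def pic(c,name,u0=200,v0=200,u1=440,v1=380,f=3.3):
    cv2.imwrite(f"pics/{name}.png",cv2.resize(c["img"][v0:v1,u0:u1,::-1],None,fx=f,fy=f,interpolation=cv2.INTER_CUBIC))
def p3(c,u,v):
    T=c["world_from_camera"];d=float(c["range_z"][v,u]);a=cast(c,u,v,0);o=T[:3,3];r=a-o;dep=-(T[:3,:3].T@r)[2];p=o+r*d/dep
    return [*pl(p).round(1).tolist(),round(float(p[2]),1)]
E
python3 - <<'E'
from h import *
need(-34.5,-34,71)
c=ctrl.camera('wrist');pic(c,"w9")
for u in range(240,410,6):
    print(u,[p3(c,u,v) for v in (300,310,320)])
E
```

```text
t 5.925 tool [599.7 -51.7  74.4] pl [-33.5 -34.4] rot [179.9  -0.3  17.7] F [-0.3  0.2 -0.1] Fpl [-0.2  0.3] gap 42.8
shift cm [-0.11 -0.04  0.34] turn [ 0.1 -0.3 -0.2]
240 [[-50.0, 11.4, 57.3], [-25.9, -2.0, 110.9], [-26.3, -3.5, 118.1]]
246 [[-50.8, 8.2, 56.1], [-26.1, -4.4, 110.8], [-22.2, -7.5, 124.9]]
252 [[-22.6, -6.7, 108.5], [-22.0, -8.4, 117.8], [-22.5, -9.6, 124.3]]
258 [[-22.1, -9.4, 109.5], [-22.5, -10.6, 117.0], [-22.6, -11.8, 124.2]]
264 [[-22.0, -11.9, 109.7], [-22.5, -13.0, 117.0], [-24.4, -13.5, 121.3]]
270 [[-25.7, -13.3, 103.0], [-29.1, -13.5, 105.6], [-33.0, -13.5, 107.1]]
276 [[-50.8, -9.3, 56.2], [-58.1, -8.8, 54.9], [-64.8, -8.5, 55.0]]
282 [[-50.8, -12.8, 56.2], [-58.4, -12.3, 54.4], [-65.2, -12.0, 54.4]]
288 [[-51.2, -16.2, 55.5], [-58.7, -15.8, 53.9], [-64.8, -15.7, 55.1]]
294 [[-50.5, -19.8, 56.8], [-58.0, -19.5, 55.2], [-64.8, -19.3, 55.0]]
300 [[-32.4, -25.5, 90.7], [-37.3, -25.4, 91.4], [-42.4, -25.4, 91.8]]
306 [[-31.1, -28.5, 93.1], [-36.4, -28.4, 93.0], [-41.9, -28.3, 92.8]]
312 [[-31.5, -31.2, 92.4], [-36.6, -31.2, 92.7], [-42.3, -31.1, 92.0]]
318 [[
[... 445 characters left out ...]
, [-58.8, -55.2, 54.1], [-65.4, -55.3, 54.4]]
360 [[-51.8, -58.5, 54.8], [-58.5, -58.7, 54.6], [-66.1, -59.1, 53.2]]
366 [[-51.8, -62.0, 54.7], [-58.1, -62.1, 55.3], [-65.3, -62.5, 54.6]]
372 [[-23.0, -56.7, 108.3], [-26.9, -56.7, 109.7], [-29.9, -56.4, 112.6]]
378 [[-22.8, -59.1, 108.8], [-22.1, -57.6, 118.1], [-22.2, -56.5, 125.2]]
384 [[-22.4, -61.5, 109.5], [-22.9, -60.2, 116.7], [-22.2, -58.7, 125.2]]
390 [[-52.3, -76.3, 53.9], [-22.6, -62.5, 117.2], [-22.0, -60.9, 125.6]]
396 [[-51.7, -79.5, 55.1], [-26.2, -66.4, 111.0], [-25.9, -64.7, 119.1]]
402 [[-52.0, -83.2, 54.6], [-26.3, -68.9, 110.9], [-26.4, -67.2, 118.4]]
408 [[-51.5, -86.4, 55.5], [-58.5, -87.1, 54.8], [-26.1, -69.4, 118.8]]
```

View pics/w9.png

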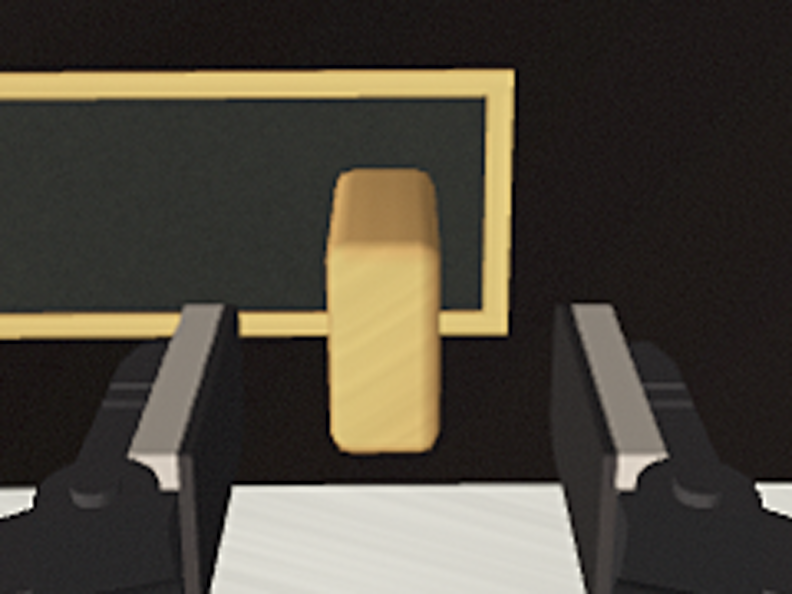

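Request:
carry_out --targets '[[[-0.1,-0.15,1],[0,-0.3,-0.2],0.5],[[0,0,1],[0,0,0],0.5],[[0,0,0],[0,0,0],0.5]]'

```text
clock: 6.35
tool_pos: [597.9, -50.4, 52.6]
eef_rot: [180.0, 0.1, 17.9]
force: [-0.1, 0.5, 0.4]
finger_gap: 42.7
```

```bash
python3 - <<'E'
from h import *
need(-34.5,-34,46)
c=ctrl.camera('wrist');pic(c,"w10")
for u in range(252,400,12):
    print(u,[p3(c,u,v) for v in (295,300,310,320)])
E
```

```text
t 6.35 tool [597.9 -50.4  52.6] pl [-34.8 -32.6] rot [1.80e+02 1.00e-01 1.79e+01] F [-0.1  0.5  0.4] Fpl [0.1 0.5] gap 42.7
shift cm [0.03 0.14 0.66] turn [ 0.   0.1 -0. ]
252 [[-38.0, 1.7, 55.5], [-23.6, -5.0, 87.2], [-22.9, -6.7, 96.4], [-23.3, -7.9, 102.9]]
264 [[-22.9, -9.5, 84.2], [-23.4, -10.0, 87.5], [-23.4, -11.3, 95.7], [-25.6, -11.7, 99.2]]
276 [[-38.2, -10.6, 55.3], [-40.9, -10.5, 55.5], [-46.6, -10.3, 55.8], [-52.8, -10.0, 55.3]]
288 [[-38.4, -16.7, 54.8], [-41.0, -16.7, 55.3], [-46.9, -16.5, 55.3], [-53.0, -16.3, 55.0]]
300 [[-21.7, -24.9, 86.5], [-22.2, -25.1, 89.8], [-26.9, -25.0, 89.7], [-31.4, -24.9, 89.9]]
312 [[-18.9, -30.0, 91.9], [-21.0, -30.0, 92.1], [-24.6, -30.0, 93.6], [-29.4, -30.0, 93.3]]
324 [[-18.5, -34.8, 92.5], [-21.2, -34.8, 91.7], [-25.1, -34.8, 92.7], [-29.9, -34.8, 92.4]]
336 [[-19.7, -39.7, 90.3], [-21.3, -39.6, 91.4], [-24.8, -39.6, 93.2], [-30.3, -39.7, 91.7]]
348 [[-38.3, -47.6, 55.1], [-41.3, -47.7, 54.8], [-46.9, -47.8, 55.3], [-53.2, -48.0, 54.7]]
360 [[-37.8, -53.7, 55.9], [-40.4, -53.7, 56.5], [-46.7, -54.1, 55.5], [-53.1, -54.3, 55.0]]
372 [[-23.2, -55.3, 83.6], [-23.5, -54.7, 87.4], [-27.5, -54.7, 88.7], [-31.3, -54.7, 90.1]]
384 [[-23.3, -60.4, 83.4], [-23.2, -59.6, 88.0], [-23.5, -58.3, 95.5], [-23.3, -57.0, 103.1]]
396 [[-38.1, -72.3, 55.3], [-41.3, -72.6, 54.8], [-27.2, -64.6, 89.2], [-26.8, -62.8, 97.4]]
```

View pics/w10.png

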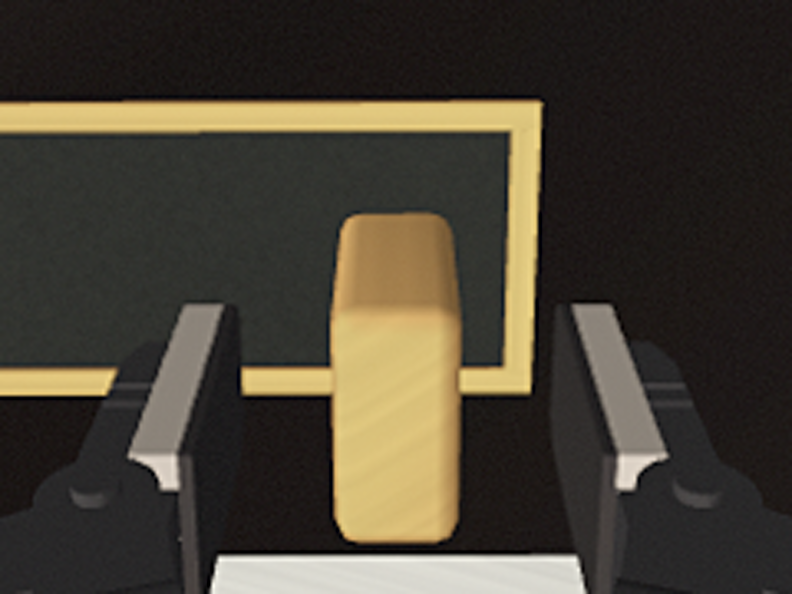

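Request:
carry_out --targets '[[[0,0,0.7],[0,0,0],0.5],[[0,0,0],[0,0,0],0],[[0,0,0],[0,0,0],0],[[0,0,0],[0,0,0],0]]' --force 30

```text
clock: 6.9
tool_pos: [598.7, -50.4, 45.8]
eef_rot: [179.9, 0.0, 17.9]
force: [-0.1, 0.9, -1.8]
finger_gap: 15.4
```

```bash
python3 - <<'E'
from h import *
need(-34.5,-34,46)
c=ctrl.camera('wrist');pic(c,"w11")
E
```

```text
t 6.9 tool [598.7 -50.4  45.8] pl [-34.1 -32.8] rot [179.9   0.   17.9] F [-0.1  0.9 -1.8] Fpl [0.2 0.9] gap 15.4
shift cm [-0.04  0.12 -0.02] turn [ 0.1  0.  -0. ]
```

View pics/w11.png

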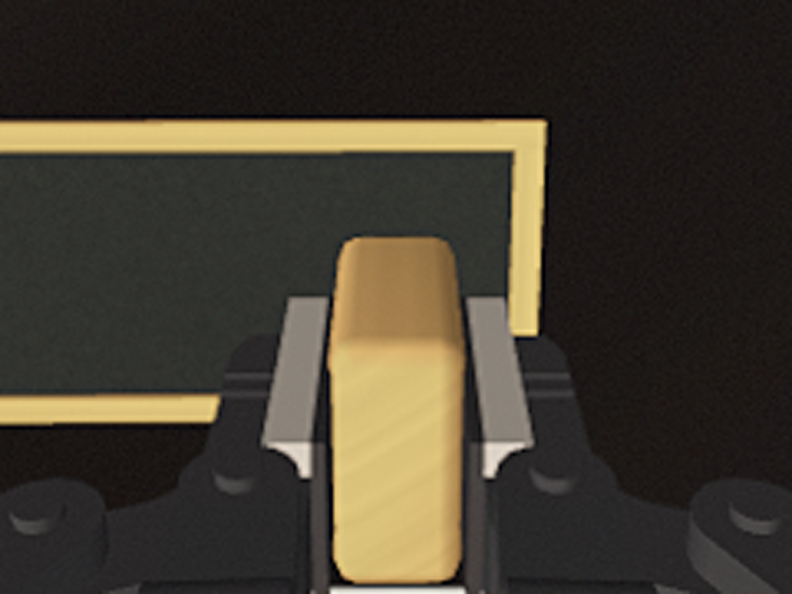

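Request:
carry_out --targets '[[[0,-0.5,0],[0,0,0],0],[[0,-0.7,0],[0,0,0],0],[[0,0,0],[0,0,0],0]]'

```text
clock: 7.32
tool_pos: [595.0, -39.0, 45.8]
eef_rot: [179.9, -0.0, 17.9]
force: [-0.8, 0.5, -1.1]
finger_gap: 15.0
```

```bash
python3 - <<'E'
from h import *
need(-34.5,-18,46)
E
```

```text
t 7.325 tool [595.  -39.   45.8] pl [-34.1 -20.8] rot [179.9  -0.   17.9] F [-0.8  0.5 -1.1] Fpl [-0.6  0.7] gap 15.0
shift cm [-0.04 -0.28 -0.02] turn [ 0.1 -0.  -0. ]
```

Request:
carry_out --targets '[[[0,-0.3,0],[0,0,0],0],[[0.5,0,0],[0,0,0],0],[[0.4,0,0],[0,0,0],0]]'

```text
clock: 7.7
tool_pos: [594.9, -35.3, 45.7]
eef_rot: [179.9, 0.9, 17.8]
force: [-6.5, -3.3, 8.4]
finger_gap: 15.4
```

```bash
python3 - <<'E'
from h import *
need(-34.5,-18,46)
E
```

```text
t 7.7 tool [594.9 -35.3  45.7] pl [-33.  -17.3] rot [179.9   0.9  17.8] F [-6.5 -3.3  8.4] Fpl [-7.2 -1.1] gap 15.4
shift cm [-0.15  0.07 -0.03] turn [ 0.1  0.9 -0.1]
```

Request:
carry_out --targets '[[[0.3,-0.3,0],[0,0,0],0],[[0.3,-0.3,0],[0,0,0],0],[[0.3,-0.1,0],[0,0,0],0]]'

```text
clock: 8.07
tool_pos: [600.5, -27.6, 45.8]
eef_rot: [179.9, 1.1, 17.7]
force: [-0.9, -2.5, -0.3]
finger_gap: 15.2
```

```bash
python3 - <<'E'
from h import *
need(-34.5,-18,46)
E
```

```text
t 8.075 tool [600.5 -27.6  45.8] pl [-25.3 -11.6] rot [179.9   1.1  17.7] F [-0.9 -2.5 -0.3] Fpl [-1.6 -2.1] gap 15.2
shift cm [-0.91  0.64 -0.  ] turn [ 0.1  1.1 -0.2]
```

Request:
carry_out --targets '[[[0.5,0,0],[0,0,0],0],[[0.4,0,0],[0,0,0],0],[[0.2,0,0],[0,0,0],0]]'

```text
clock: 8.45
tool_pos: [606.7, -25.4, 45.6]
eef_rot: [179.9, 1.8, 17.7]
force: [-4.7, -2.1, 5.9]
finger_gap: 15.0
```

```bash
python3 - <<'E'
from h import *
need(-18.5,-12,46)
E
```

```text
t 8.45 tool [606.7 -25.4  45.6] pl [-18.7 -11.5] rot [179.9   1.8  17.7] F [-4.7 -2.1  5.9] Fpl [-5.1 -0.5] gap 15.0
shift cm [ 0.02  0.05 -0.04] turn [ 0.1  1.8 -0.2]
```

Request:
carry_out --targets '[[[0,-0.5,0],[0,0.6,0],0],[[0,-1,0],[0,0.5,0],0],[[0,-1,0],[0,0,0],0],[[0,0,0],[0,0,0],0]]'

```text
clock: 8.95
tool_pos: [598.5, 0.5, 45.7]
eef_rot: [179.9, 0.7, 17.8]
force: [-2.2, 0.1, 2.8]
finger_gap: 15.3
```

```bash
python3 - <<'E'
from h import *
need(-18.5,40,46)
E
```

```text
t 8.95 tool [5.985e+02 5.000e-01 4.570e+01] pl [-18.5  15.7] rot [179.9   0.7  17.8] F [-2.2  0.1  2.8] Fpl [-2.   0.8] gap 15.3
shift cm [-0.   -2.43 -0.03] turn [ 0.1  0.7 -0.1]
```

Past the gap in the locking lane; on towards the end stop.

Request:
carry_out --targets '[[[0,-0.8,0],[0,0.5,0],0],[[0,-0.8,0],[0,0,0],0],[[0,-0.6,0],[0,0,0],0],[[0,-0.5,0],[0,0,0],0],[[0,-0.5,0],[0,0,0],0]]'

```text
clock: 9.57
tool_pos: [590.4, 26.3, 45.8]
eef_rot: [179.5, 0.1, 17.7]
force: [3.5, -13.6, -0.9]
finger_gap: 15.0
```

```bash
python3 - <<'E'
from h import *
need(-18.5,40,46)
E
```

```text
t 9.575 tool [590.4  26.3  45.8] pl [-18.4  42.7] rot [1.795e+02 1.000e-01 1.770e+01] F [  3.5 -13.6  -0.9] Fpl [ -0.8 -14. ] gap 15.0
shift cm [-0.01  0.27 -0.02] turn [ 0.5  0.1 -0.2]
```

Request:
carry_out --targets '[[[0,-0.8,0],[0,0,0],0],[[0,-0.5,0],[0,0,0],0]]'

```text
clock: 9.82
tool_pos: [590.5, 25.8, 45.8]
eef_rot: [178.6, 0.0, 17.2]
force: [0.5, -6.7, 1.0]
finger_gap: 15.8
```

```bash
python3 - <<'E'
from h import *
need(-18.5,40,46)
c=ctrl.camera('wrist');pic(c,"w12",60,200,400,400,2.3)
E
```

```text
t 9.825 tool [590.5  25.8  45.8] pl [-18.4  42.2] rot [178.6   0.   17.2] F [ 0.5 -6.7  1. ] Fpl [-1.6 -6.5] gap 15.8
shift cm [-0.01  0.22 -0.01] turn [ 1.4  0.  -0.7]
```

View pics/w12.png

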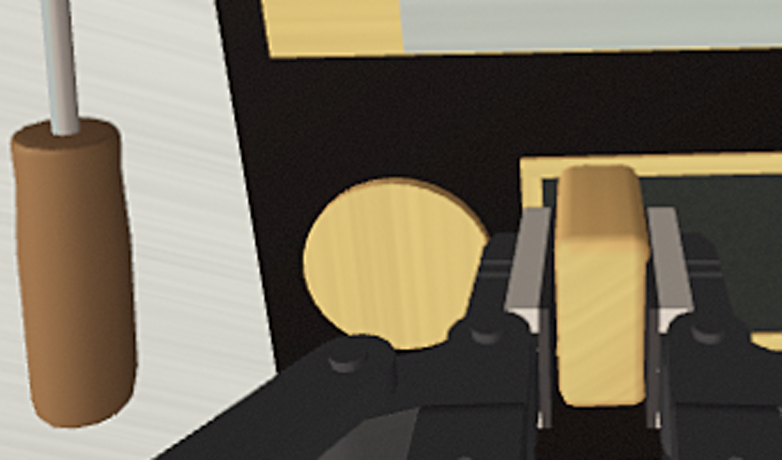

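Request:
carry_out --targets '[[[0,-0.2,0],[0,0,0],0.3],[[0,0,0],[0,0,0],0.4],[[0,0,0],[0,0,0],0.4]]'

```text
clock: 10.25
tool_pos: [591.2, 30.5, 45.5]
eef_rot: [178.7, -0.2, 17.2]
force: [-0.0, -0.2, -0.6]
finger_gap: 34.4
```

```bash
python3 - <<'E'
from h import *
need(-18.5,40,46)
c=ctrl.camera('wrist');pic(c,"w13",60,200,400,400,2.3)
E
```

```text
t 10.25 tool [591.2  30.5  45.5] pl [-16.3  46.4] rot [178.7  -0.2  17.2] F [-0.  -0.2 -0.6] Fpl [-0.1 -0.2] gap 34.4
shift cm [-0.22  0.65 -0.03] turn [ 1.3 -0.2 -0.7]
```

View pics/w13.png

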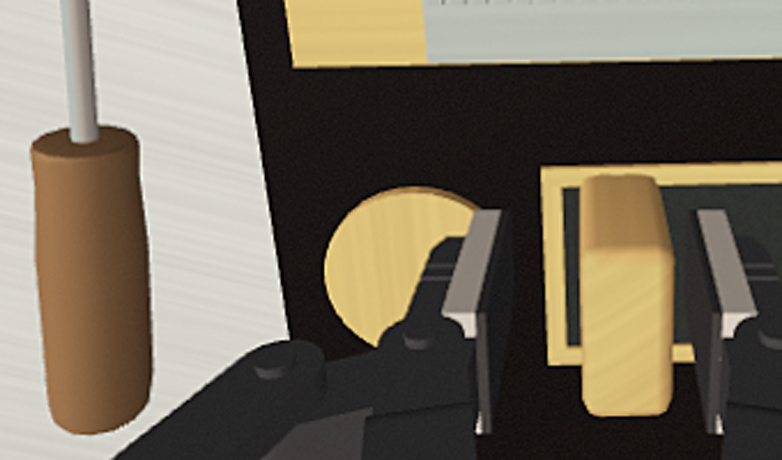

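Request:
carry_out --targets '[[[0,0.5,0],[0,0,0],0.4],[[0,0,-1.5],[0,0,0],0.4],[[0,0,-3],[0,0,0],0.4],[[0,0,-4],[0,0,0],0.4],[[-1,0,-4],[0,0,0],0.4],[[-2,0,-3],[0,0,0],0.4],[[0,0,0],[0,0,0],0.4]]'

```text
clock: 11.18
tool_pos: [562.9, 20.8, 210.1]
eef_rot: [178.8, -0.5, 17.3]
force: [0.7, -0.3, -0.1]
finger_gap: 34.4
```

```bash
python3 - <<'E'
from h import *
need(-18.5,40,46)
c=ctrl.camera('wrist');pic(c,"w14",100,40,420,280,2.4)
E
```

```text
t 11.175 tool [562.9  20.8 210.1] pl [-46.2  46. ] rot [178.8  -0.5  17.3] F [ 0.7 -0.3 -0.1] Fpl [ 0.5 -0.5] gap 34.4
shift cm [ 2.64  0.22 16.45] turn [ 1.2 -0.5 -0.6]
```

View pics/w14.png

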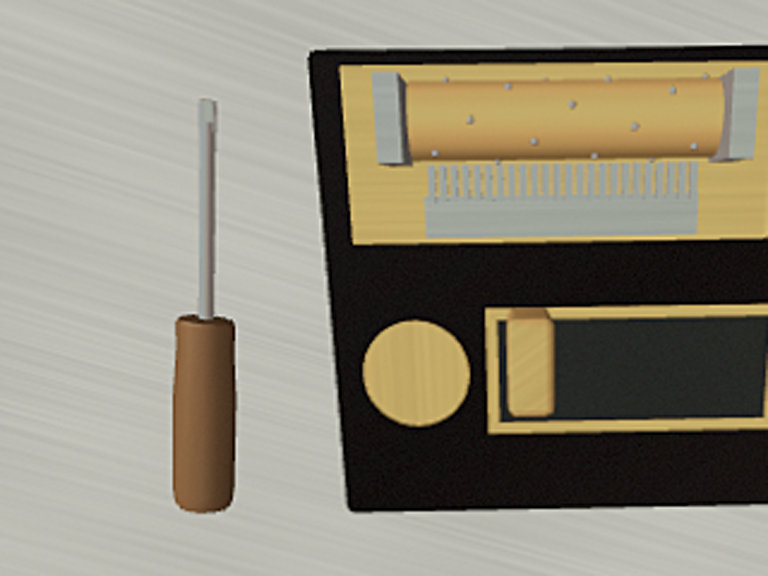

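```bash
python3 - <<'E'
from h import *
c=ctrl.camera('wrist')
f=lambda x,y,z:pl(cast(c,100+x/2.4-.3,40+y/2.4-.3,z)).round(1)
print('grip edges',f(507,367,93),f(555,367,93),f(530,319,93),f(530,416,93));print('plate',f(416,373,58));print('bezel end',f(485,308,57),f(490,434,57), 'foot', f(531,311,60))
hsv=cv2.cvtColor(c["img"],cv2.COLOR_RGB2HSV);print([p3(c,u,192) for u in (308,312,316,321,326,330,334)],[p3(c,321,v) for v in range(168,220,5)])
E
```

```text
grip edges [-18.3  50.2] [-18.5  34. ] [-2.4 42.3] [-35.4  42.6]
plate [-26.8  85. ]
bezel end [-2.9 58.3] [-51.4  57.6] foot [-3.8 41.3]
[[-24.8, 53.2, 55.6], [-18.3, 49.4, 90.6], [-17.9, 46.2, 93.0], [-18.0, 42.1, 92.4], [-17.9, 38.1, 93.2], [-18.6, 34.7, 89.8], [-25.2, 29.3, 55.1]] [[-2.5, 41.2, 61.7], [-2.9, 41.9, 91.3], [-6.9, 42.0, 91.6], [-10.7, 42.0, 92.7], [-15.0, 42.0, 91.3], [-18.7, 42.1, 93.2], [-23.0, 42.1, 92.2], [-27.1, 42.2, 92.6], [-31.3, 42.2, 92.3], [-36.0, 42.2, 90.5], [-48.9, 41.6, 57.9]]
```

```bash
python3 -c "
from rig import ctrl
print(ctrl.hand_in(),ctrl.observe()['clock'])"
```

```text
the job is handed in; nothing more can be done
the job is handed in; nothing more can be done
```

The transport lock is set and the job is handed in. The grip crossed to the locking lane at run ≈ 28 mm, then went fully home against the end stop at the round brass plate. It was released there, and the arm was lifted clear.

**Last checks:** in the final wrist picture the grip's centre is 42.9 mm short of the plate's centre along the slot (43 mm means run = 80 mm). It is 8.2 mm across from the plate's centre (8 mm means full shift). At the stop, the push met about 14 N and the grip stopped advancing. The clock read about 11.2 s before hand-in. I never bumped any of the other things, but the last picture shows only the screwdriver and part of the plinth, so I did not recheck the rest.

**What failed or disagreed:**
- **First grasp:** it closed on nothing. The depth picture showed the fingertips about 24 mm above the height reported for the tool tip, so I reopened, went lower and gripped the block.
- **Plinth fit:** my estimate from the pictures was about 2 mm off along the slot (the plate measured at 85 mm instead of 83). That is why the last check is taken relative to the plate.
- **Plinth corners:** in the overhead and scene views the corners missed my first fit by up to about 11 mm. I used the bezel and plate instead.

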